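Stand the long grease brush in the steel mug

TASK

Take the long brush out of the wooden tool block and lower it, handle end first, to the bottom of the steel mug without dropping it in. Let go so that it leans on the part of the rim straight opposite the mug's handle, and leave the mug standing upright on the bench about where it was.

Things in the scene. Friction and masses are not known exactly. Their poses are not given: they have to be found in the camera images.
- brush_ferrule (a point): Long round brush, 200 mm, 45 g, upright in a tool block: wooden handle 11 mm thick (lower 150 mm), steel ferrule 14 mm thick, 30 mm long, black tip 20 mm long, 15 mm wide. This point: middle of the ferrule on the axis, 165 mm from the handle end, 35 mm below the top; grip it here from above. z runs along the brush to the tip.
- brush_foot (a point): The flat lower end of the same long brush's wooden handle, on its axis; it starts 10 mm above the bench, in a hole of the block. z runs along the brush towards the tip.
- rack: Fixed dark wooden tool block, 60 x 200 x 50 mm high; origin under its centre, long side along y. Three holes 15 mm wide, 40 mm deep, 70 mm apart along y: one holds the long brush (the tallest), the others a like brush only 130 mm long and a nut driver 128 mm long with a thick black grip.
- mug: Loose deep steel mug, 0.35 kg, 110 mm tall, 84 mm across at the rim, wall 3 mm (78 mm across inside), inner floor 4 mm above the bench, one loop handle on its side. Origin: centre of its underside; z up, y from the centre to the handle, so the brush must lean towards -y. Turned any way.
There are look-alikes about, which are no part of the job. Leave any pink or turquoise look-alike of the mug alone.

How it is judged:
By the outcome, as a careful person would: the job done as asked, in the order asked, and still so for the second after the job is handed in, with the robot touching nothing.
It also fails if it takes over 40 s, if anything falls off the work surface, if the arm or the gripper's body presses on something with over 40 N, if the wrist force passes 120 N, or if a joint passes its speed limit or range.

ROBOT

A 7-joint arm with a two-finger parallel gripper is mounted at the origin on the work surface. World frame = base frame: x ahead of the robot, y to its left, z up, the work surface at z = 0. Lengths are in m, angles in rad, forces in N, time in s.
With the tool pointing down it reaches from about 0.35 to 0.9 m from the base axis. Payload 8.1 kg.
Tool frame: the origin (TCP) lies midway between the tips of the shut fingers; the grasp point (between the pads) lies 19 mm behind it; z points along the fingers, x is the direction in which the jaws open and shut, and the axes are right-handed (so a half turn about z gives the same grasp; the last joint's range is limited). The gripper opens to 92 mm and grips with 3 to 60 N. Pads are 19 mm wide; open, the fingers measure 130 mm over their backs; the gripper's body (75 mm by 190 mm) begins 47 mm behind the grasp point.
Start: joints at [1.087, 0.434, 0.025, 1.573, -0.012, 1.134, -0.075], TCP at [0.232, -0.58, 0.206] pointing down, gripper open.
Joint ranges: [-2.62, 2.62], [-0.44, 2.09], [-1.27, 1.32], [0.08, 2.57], [-1.32, 4.46], [0.12, 2], [-2.74, 2.74]. Speed limits (rad/s): [2.22, 2.22, 3.01, 3.01, 3.14, 3.14, 3.14].

INTERFACE

Orientations are given as a rotation vector (axis times angle).
In Python, from cell import arm gives the robot as it stands.
- The arm moves only by the tool jog_arm, never from a script. Its argument "commands" is a list of rows, each an object with "translation": the shift along the tool's x, y, z in mm, a list of three; "turn": the turn, a rotation vector about the tool's x, y, z in rad, a list of three. A call has 1 to 12 rows; each row is the pose to reach, as a shift and turn from the pose commanded when the call began, along the tool's axes at that moment; what a row does not reach only later rows make up. A row lasts 1/12 s, in which the tool goes at most 41.7 mm and 7.16 degrees, less where a joint would pass 70% of its speed; a pose out of reach is approached as far as the arm can. A call with a gripper value outside its range is refused whole. "claw" is the closure, from -1 (fully open) to 1 (shut), so that 0 is half open, set as the call begins (left out, the last holds). The fingers move at their own pace and stop on an object; "grip_force" is the grip in N (left out, the last holds). Time passes only in rows, so rows that repeat a pose let the fingers close. It gives the time, the measured TCP pose, the force and the opening at its end, in the units of the state.
- arm.observe(): the state, without advancing time (a new reading comes with each control period).
- arm.get_image(name): name is "scene" or "top" or "wrist"; returns the picture (480x640x3 uint8, blue, green, red); there is no depth.
- arm.camera_info(name): a dict with "vertical_fov" (degrees; the focal length in pixels is half the picture's height over the tangent of half this angle, whatever the lens; pixels are square), "cx", "cy" (the principal point, pixels), "eye" and "rotation" of the camera in the world. Camera axes: x right, y up, looking along -z (the intrinsics and any distortion apply to the point x, -y, -z); pixel columns grow to the right and rows downward; lengths in m; the calibration is good to about 2 mm. The wrist camera is an equidistant fisheye: a pixel r from the principal point sees the ray r / f radians off the axis. A picture is of the moment at which its call begins: read the wrist's pose just before it. camera_info takes no time and is no camera call; for the wrist camera it gives the pose at the moment of the call.
- arm.sign_off(): hands the job in, once; it reports no verdict.
Trained networks look in the newest picture that a camera, given by its name, has taken for a name from the list of things; names that differ only in an ending like _2 or _b are one class to them, and where a whole thing is asked for, a point or a joint stands for the part that bears it (a point fixed in the world has none). Each returns a list of dicts, best first, with "confidence" (0 to 1); they miss things now and then, are a little off and sometimes report something else, mostly with a low value. They report only what shows in the picture. A call takes as long as a camera call. They do not tell look-alikes from the thing itself.
- arm.trace(camera, query): "region" (480x640 bool, what is visible of it) and "box" ([left, top, width, height] in pixels, round what is visible of it).
- arm.landmark_of(camera, query): "at" ([column, row] in pixels: a listed point, or the origin of a listed thing).
The state is a dict: "clock": time; "joints": joint angles; "dq": joint speeds; "joint_efforts": joint torques, N m; "position": TCP position; "ee_rot": TCP orientation; "force": force on the tool from outside, world axes, zero at the start; "ft_torque": the same for the moment, N m; "width": opening from 0.0 (shut) to 1.0 (fully open).
Only numpy, scipy, OpenCV 4.12 (cv2) and the standard library are available. Lean on these libraries where they do the work, as an engineer would, in place of code of your own. Each camera call takes 0.05 s, during which the arm holds its last target. There are 200 camera calls.

## Working session

There is one attempt and no reset: what is moved stays moved. The work goes in short steps, Python scripts to look and compute and a tool call to move; the robot and the scene stay as the last step left them, time stands still between calls to the robot, and variables do not carry over. Pictures are saved under pics/ and viewed, about 8 in all and at most 12, crops included, and the job is handed in when it is done.

Besides the shell and the picture viewer there is one more tool, called after "Emit:" as a command line: name --argument value ..., lists and objects as JSON in quotes. jog_arm: Moves the arm, as the interface text tells. Its arguments: {"type":"object","properties":{"commands":{"type":"array","items":{"type":"object","properties":{"translation":{"type":"array","items":{"type":"number"}},"turn":{"type":"array","items":{"type":"number"}}}}},"claw":{"type":"number"},"grip_force":{"type":"number"}},"required":["commands"]}

```bash
mkdir -p pics; ls
cat > h.py <<'E'
import numpy as np, cv2
from cell import arm
from scipy.spatial.transform import Rotation as R
def K(n):
    c=arm.camera_info(n); f=240/np.tan(np.radians(c['vertical_fov'])/2); 
    Rm=np.array(c['rotation'],float)
    if Rm.shape!=(3,3): Rm=R.from_rotvec(Rm).as_matrix()
    return c,f,np.array(c['eye']),Rm
def ray(n,px,k=None):
    c,f,e,Rm=k or K(n)
    u,v=px[0]-c['cx'],px[1]-c['cy']
    if n=='wrist':
        r=np.hypot(u,v);t=r/f;d=np.array([u/r*np.sin(t),-v/r*np.sin(t),-np.cos(t)]) if r>0 else np.array([0,0,-1.])
    else: d=np.array([u/f,-v/f,-1.]);d/=np.linalg.norm(d)
    return e,Rm@d
def onz(n,px,z,k=None):
    e,d=ray(n,px,k); return e+d*(z-e[2])/d[2]
def proj(n,P,k=None):
    c,f,e,Rm=k or K(n); p=Rm.T@(np.array(P)-e); x,y,z=p[0],-p[1],-p[2]
    if n=='wrist':
        r=np.hypot(x,y);t=np.arctan2(r,z);return np.array([c['cx']+f*t*x/r,c['cy']+f*t*y/r])
    return np.array([c['cx']+f*x/z,c['cy']+f*y/z])
def tri(obs):
    A=np.zeros((3,3));b=np.zeros(3)
    for e,d in obs:
        M=np.eye(3)-np.outer(d,d);A+=M;b+=M@e
    return np.linalg.solve(A,b)
E
python3 - <<'E'
from h import *
for n in ['scene','top']:
    im=arm.get_image(n); cv2.imwrite(f'pics/{n}0.png',im)
    print(n,arm.camera_info(n))
    for q in ['brush_ferrule','brush_foot','rack','mug']:
        print(q,[(np.round(d['at']).tolist(),round(d['confidence'],2)) for d in arm.landmark_of(n,q)])
    for q in ['mug','rack','brush_ferrule']: print(q,[(d['box'],round(d['confidence'],2)) for d in arm.trace(n,q)])
print(arm.observe())
E
```

```text
pics
scene {'vertical_fov': 42.436591635787345, 'cx': 331.7820595498101, 'cy': 236.4690864911314, 'eye': array([1.31239033, 0.14498838, 1.05271123]), 'rotation': array([0.54471402, 0.64184455, 1.62206697])}
brush_ferrule [([169.0, 227.0], 0.82)]
brush_foot [([181.0, 281.0], 0.61), ([427.0, 298.0], 0.33)]
rack [([185.0, 284.0], 0.59)]
mug [([429.0, 299.0], 0.87), ([504.0, 245.0], 0.78), ([499.0, 309.0], 0.74), ([429.0, 249.0], 0.71)]
mug [([484.2, 192.7, 58.4, 65.4], 0.76), ([409.8, 201.6, 41.4, 55.9], 0.68), ([479.6, 261.7, 62.5, 57.9], 0.56), ([404.4, 247.8, 48.7, 68.3], 0.55)]
rack [([134.1, 249.8, 94.4, 50.2], 0.56)]
brush_ferrule [([164.3, 215.5, 19.8, 54.2], 0.67)]
top {'vertical_fov': 43.84255969908076, 'cx': 321.0538463750817, 'cy': 232.7906692175657, 'eye': array([0.3033734 , 0.0021596 , 1.41202127]), 'rotation': array([ 0.12154656, -0.07770727, -1.58546867])}
brush_ferrule [([483.0, 198.0], 0.68)]
brush_foot [([466.0, 209.0], 0.66), ([249.0, 226.0], 0.44)]
rack [([466.0, 210.0], 0.63)]
mug [([184.0, 232.0], 0.67), ([247.0, 287.0], 0.66), ([177.0, 303.0], 0.58), ([247.0, 226.
[... 253 characters left out ...]
'clock': 0.8, 'joints': array([ 1.0874112 ,  0.4344787 ,  0.02500578,  1.57319881, -0.01159448,
        1.13396718, -0.07509331]), 'dq': array([ 1.17209103e-03,  9.75210577e-04,  5.44844099e-04, -3.31305129e-04,
       -4.01532599e-04, -3.74949984e-04,  7.04718390e-06]), 'joint_efforts': array([-1.45461790e-04, -6.67597246e+01,  9.84260403e-01, -3.14791524e+01,
       -6.05196110e-02,  3.27247381e-02,  5.14480661e-06]), 'position': array([ 0.23226286, -0.58027191,  0.20635561]), 'ee_rot': array([ 2.60157211e+00, -1.76097512e+00,  1.12349960e-04]), 'force': array([ 0.74920711, -0.07806543,  0.11761201]), 'ft_torque': array([ 0.05842715,  0.04830419, -0.00496474]), 'width': 1.0019418974891938}
```

View pics/scene0.png

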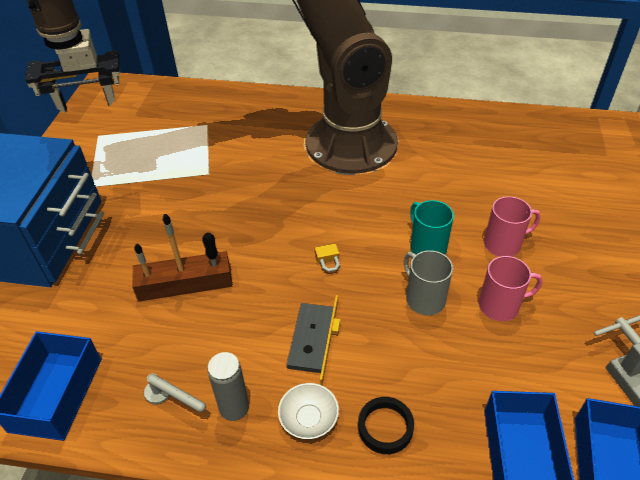

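View pics/top0.png

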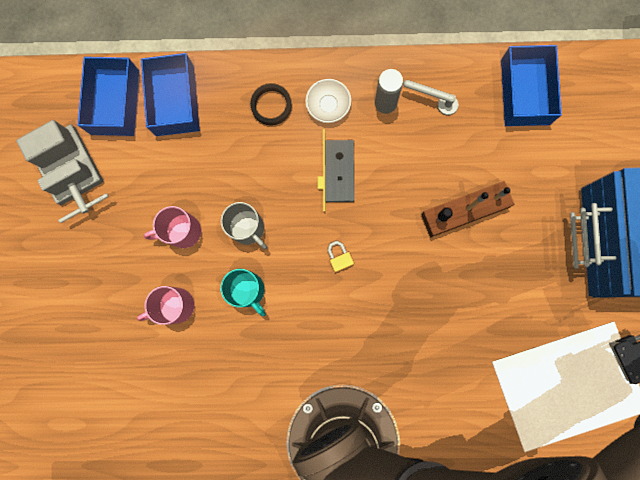

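Run:
```python
from h import *
ks={n:K(n) for n in ['scene','top']}
t=lambda a,b:tri([ray('scene',a,ks['scene']),ray('top',b,ks['top'])])
print('ferr',t((169,227),(483,198)),'foot',t((181,281),(466,209)),'rack',t((185,284),(466,210)))
for px in [(184,232),(247,287),(177,303),(247,226)]: print('top mug',px,onz('top',px,0,ks['top']))
for px in [(429,299),(504,245),(499,309),(429,249)]: print('sc mug',px,onz('scene',px,0,ks['scene']))
```

```text
ferr [ 0.52733097 -0.30173543  0.17475137] foot [ 0.53243405 -0.3042923   0.0103023 ] rack [ 0.53083742 -0.30248148 -0.00120443]
top mug (184, 232) [0.49158701 0.36971403 0.        ]
top mug (247, 287) [0.35731931 0.21760871 0.        ]
top mug (177, 303) [0.32225772 0.38405677 0.        ]
top mug (247, 226) [0.50322076 0.21767217 0.        ]
sc mug (429, 299) [0.50011815 0.22763391 0.        ]
sc mug (504, 245) [0.32241615 0.39142626 0.        ]
sc mug (499, 309) [0.50631526 0.37313054 0.        ]
sc mug (429, 249) [0.35786126 0.22241451 0.        ]
```

Scene: long brush in the middle of the block (tip 167,217 in scene; 485,195 in top). Steel mug at (428,282) in scene and (242,223) in top, its handle pointing towards (262,245) in top. Turquoise and pink look-alikes are behind and beside it. Next: fit the mug pose by silhouette.

```bash
cat > mugfit.py <<'E'
from h import *
from scipy.optimize import minimize
a=np.linspace(0,2*np.pi,40,endpoint=False)
def sil(n,k,p,S=4):
    x,y,w,pr=p; im=np.zeros((480*S,640*S),np.uint8)
    def fill(P): 
        q=np.array([proj(n,X,k) for X in P])*S; cv2.fillPoly(im,[cv2.convexHull(q.astype(np.float32)).astype(np.int32)],255)
    c=np.c_[np.cos(a),np.sin(a)]*.042+[x,y]
    fill([(*q,z) for q in c for z in (0,.11)])
    h=np.array([np.cos(w),np.sin(w)]);t=np.array([-h[1],h[0]])*.005
    fill([(*(np.array([x,y])+h*r+s*t),z) for r in (.04,.042+pr) for z in (.027,.085) for s in (-1,1)])
    return cv2.resize(im,(640,480),interpolation=cv2.INTER_AREA)/255.
def fit(masks,x0):
    ks={n:K(n) if not isinstance(n,tuple) else n for n in masks}
    def cost(p): return sum(np.abs(sil(n,ks[n],p)-cv2.morphologyEx(m.astype(np.uint8),cv2.MORPH_CLOSE,np.ones((9,9)))).sum()/m.sum() for n,m in masks.items())
    best=None
    for w in x0[2]:
        r=minimize(cost,[x0[0],x0[1],w,.03],method='Nelder-Mead',options=dict(initial_simplex=[[x0[0],x0[1],w,.03],[x0[0]+.01,x0[1],w,.03],[x0[0],x0[1]+.01,w,.03],[x0[0],x0[1],w+.3,.03],[x0[0],x0[1],w,.04]],maxiter=120))
        if best is None or r.fun<best.fun: best=r
    return best.x,best.fun
E
python3 - <<'E'
from mugfit import *
ms={}
for n,at in [('scene',(428,290)),('top',(242,224))]:
    arm.get_image(n)
    for d in arm.trace(n,'mug'):
        if d['region'][at[1],at[0]]: ms[n]=d['region'];print(n,d['box'],d['confidence']);break
np.savez('masks.npz',**ms)
print(fit(ms,(.502,.222,[-2.4,-2.0])))
for n in ms: print(n,fit({n:ms[n]},(.502,.222,[-2.4,-2.])))
s=arm.observe(); print(s['clock']); print(R.from_rotvec(s['ee_rot']).as_matrix().round(3))
im=cv2.imread('pics/top0.png')[190:260,210:290]; im2=cv2.imread('pics/scene0.png')[235:325,390:470]
cv2.imwrite('pics/crop1.png',np.hstack([cv2.resize(im,(400,350),interpolation=cv2.INTER_CUBIC),cv2.resize(im2,(311,350),interpolation=cv2.INTER_CUBIC)]))
E
```

```text
scene [408.0, 250.0, 46.8, 66.6] 0.83
(array([ 0.49988589,  0.2208919 , -2.40113237,  0.02715503]), np.float64(0.07033297564465255))
scene (array([ 0.49988589,  0.2208919 , -2.40113237,  0.02715503]), np.float64(0.07033297564465255))
1.0
[[ 0.372 -0.928 -0.   ]
 [-0.928 -0.372 -0.   ]
 [ 0.     0.    -1.   ]]
```

View pics/crop1.png

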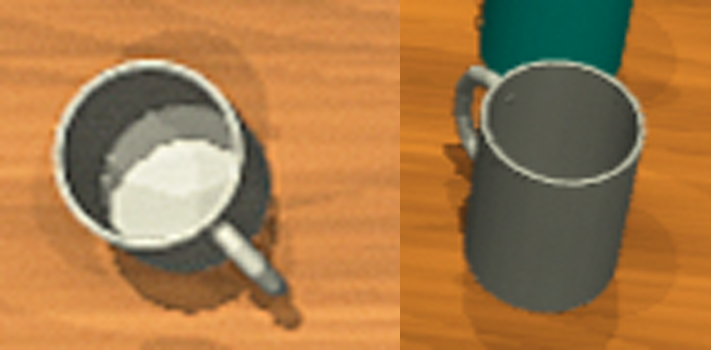

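Top crop: rim centre at about (239.8,220.6), handle from (252,236) to (265,247). The top-view mask missed the steel mug; the scene fit agrees with the crop. Moving above the brush by a path clear of the cabinet.

Emit:
jog_arm --commands '[{"translation":[-134,-95,-84],"turn":[0,0,0]},{"translation":[-134,-95,-84],"turn":[0,0,0]},{"translation":[-134,-95,-84],"turn":[0,0,0]},{"translation":[-134,-95,-84],"turn":[0,0,0]},{"translation":[-134,-95,-84],"turn":[0,0,0]},{"translation":[-146,-380,-64],"turn":[0,0,-0.36]},{"translation":[-146,-380,-64],"turn":[0,0,-0.36]},{"translation":[-146,-380,-64],"turn":[0,0,-0.36]},{"translation":[-146,-380,-64],"turn":[0,0,-0.36]},{"translation":[-146,-380,-64],"turn":[0,0,-0.36]},{"translation":[-146,-380,-64],"turn":[0,0,-0.36]},{"translation":[-146,-380,-64],"turn":[0,0,-0.36]}]'

```text
clock: 2.0
position: [0.5332, -0.3016, 0.2702]
ee_rot: [-2.875, 1.265, -0.001]
force: [0.7, -0.4, 0.4]
width: 0.999
```

Run:
```python
from h import *
k=K('top')
c=onz('top',(239.8,220.6),.11,k)
for z in (.075,.085,.09):
    p=onz('top',(252.4,235.6),z,k);q=onz('top',(265,247),z,k)
    print(z,c,np.arctan2(*(p-c)[1::-1]),np.arctan2(*(q-c)[1::-1]),np.arctan2(*(q-p)[1::-1]))
s=arm.observe();print(s)
kw=K('wrist'); im=arm.get_image('wrist');cv2.imwrite('pics/w1.png',im); print(kw[2],kw[1])
for q in ['brush_ferrule','brush_foot']:
  for d in arm.landmark_of('wrist',q):
    print(q,d['at'],d['confidence'],onz('wrist',d['at'],.175 if 'fer' in q else .01,kw))
print('pred',proj('wrist',(.53,-.303,.175),kw),proj('wrist',(.53,-.303,.21),kw))
```

```text
0.075 [0.50004439 0.21690695 0.11      ] -2.482240307626055 -2.3989383689508084 -2.318739797602167
0.085 [0.50004439 0.21690695 0.11      ] -2.472886167141826 -2.396516261478257 -2.318739797602167
0.09 [0.50004439 0.21690695 0.11      ] -2.4685342953269838 -2.395342178875726 -2.3187397976021655
{'clock': 2.0, 'joints': array([ 0.56931017,  0.38437129, -0.20322673,  1.49540604,  0.07867227,
        1.26938596, -0.4718635 ]), 'dq': array([-0.5505754 ,  0.43996737, -0.05688114, -0.57659232,  0.11195098,
        0.15242134, -0.59905612]), 'joint_efforts': array([  3.47691938, -68.27175379,  -2.43771851, -30.47300935,
        -0.29388171,  -0.20342813,   0.97942092]), 'position': array([ 0.53318266, -0.30163591,  0.27018563]), 'ee_rot': array([-2.87492793e+00,  1.26503000e+00, -7.22228686e-04]), 'force': array([ 0.7148846 , -0.37355789,  0.38278798]), 'ft_torque': array([-0.01369316, -0.0856689 ,  0.07334107]), 'width': 0.9993245647866995}
[ 0.59253723 -0.24677444  0.44924677] 371.64829954431775
brush_ferrule [314.5, 245.1] 0.76 [ 0.52627358 -0.29890388  0.175     ]
brush_foot [320.4, 208.6] 0.61 [ 0.52527383 -0.3046604   0.01      ]
pred [321.67335602 245.12296479] [321.54097096 260.16409522]
```

View pics/w1.png

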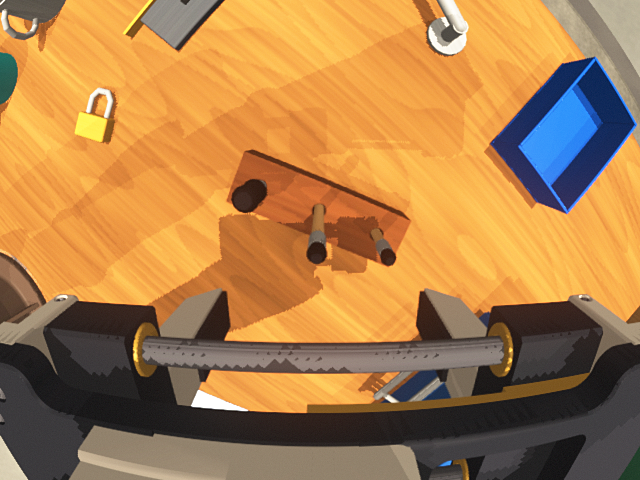

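Wrist: long brush upright in the middle hole, tip at (317,255), ferrule (317,241). Re-measure now at rest and compute the descent.

Run:
```python
from h import *
kw=K('wrist'); im=arm.get_image('wrist')
for q in ['brush_ferrule','brush_foot']:
  for d in arm.landmark_of('wrist',q):
    print(q,d['at'],d['confidence'],onz('wrist',d['at'],.175 if 'fer' in q else .01,kw))
ks,kt=K('scene'),K('top')
for w in [(.530,-.303),(.527,-.301)]:
  print(w,'wrist',proj('wrist',(*w,.175),kw),proj('wrist',(*w,.21),kw),'scene',proj('scene',(*w,.175),ks),proj('scene',(*w,.21),ks),'top',proj('top',(*w,.175),kt),proj('top',(*w,.21),kt))
s=arm.observe();Rt=R.from_rotvec(s['ee_rot']).as_matrix()
print(s['clock'],s['position'],Rt.round(3))
g=np.array([.528,-.3015,.156]); print(Rt.T@(g-s['position'])*1000)
```

```text
brush_ferrule [316.6, 241.6] 0.56 [ 0.52970865 -0.29686751  0.175     ]
brush_foot [320.8, 205.6] 0.97 [ 0.52839559 -0.30100539  0.01      ]
(0.53, -0.303) wrist [322.72615497 246.51574822] [322.6500812  261.74879208] scene [166.53543272 227.66279131] [162.82265089 215.12181601] top [482.30965653 197.07722819] [486.42898122 193.88624027]
(0.527, -0.301) wrist [318.18152084 247.56138962] [317.50887109 262.91395772] scene [168.0033992  226.66871622] [164.32790017 214.12535153] top [481.41760319 198.50912143] [485.51249372 195.35827439]
2.3 [ 0.52992263 -0.30445679  0.27034825] [[ 0.674 -0.739 -0.001]
 [-0.739 -0.674 -0.001]
 [ 0.     0.001 -1.   ]]
[ -3.49003225  -0.67452259 114.34738768]
```

Emit:
jog_arm --commands '[{"translation":[-4,-1,40]},{"translation":[-4,-1,80]},{"translation":[-4,-1,105]},{"translation":[-4,-1,114]},{"translation":[-4,-1,114]},{"translation":[-4,-1,114]}]' --claw 0 --grip_force 25

```text
schema error: expected keys translation, turn
```

Emit:
jog_arm --commands '[{"translation":[0,0,0]},{"translation":[0,0,0]},{"translation":[0,0,0]},{"translation":[0,0,0]},{"translation":[0,0,0]},{"translation":[0,0,0]},{"translation":[0,0,0]},{"translation":[0,0,0]}]' --claw 1 --grip_force 25

```text
schema error: expected keys translation, turn
```

Run:
```python
from h import *
s=arm.observe();print(s)
cv2.imwrite('pics/w2.png',arm.get_image('wrist'))
```

```text
{'clock': 2.3, 'joints': array([ 0.57320196,  0.38198378, -0.20049808,  1.49841675,  0.0787115 ,
        1.26933121, -0.46805374]), 'dq': array([ 0.01345234, -0.01170094,  0.00603275,  0.00331261, -0.00019205,
       -0.00039279, -0.00193383]), 'joint_efforts': array([-1.51970621e+00, -6.31319833e+01, -2.83837728e+00, -3.31928158e+01,
       -1.84402401e-01, -4.76367061e-02, -9.93593072e-03]), 'position': array([ 0.52992263, -0.30445679,  0.27034825]), 'ee_rot': array([ 2.87323553e+00, -1.26836066e+00, -4.47316500e-04]), 'force': array([ 0.43691078, -0.15576633,  0.23249531]), 'ft_torque': array([-0.0220251 ,  0.02306808,  0.00996044]), 'width': 1.002515759782703}
```

View pics/w2.png

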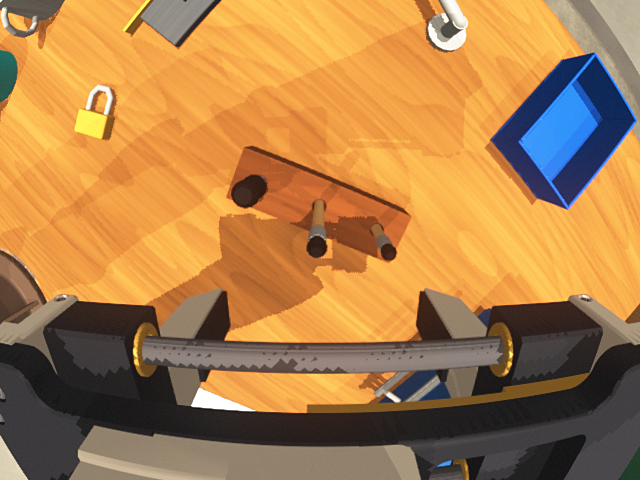

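The moves were refused because each row needs a "turn" key, so the arm has not moved. Resending.

Emit:
jog_arm --commands '[{"translation":[-5,-2,40],"turn":[0,0,0]},{"translation":[-5,-2,80],"turn":[0,0,0]},{"translation":[-5,-2,105],"turn":[0,0,0]},{"translation":[-5,-2,114],"turn":[0,0,0]},{"translation":[-5,-2,114],"turn":[0,0,0]},{"translation":[-5,-2,114],"turn":[0,0,0]}]' --claw 0 --grip_force 25

```text
clock: 2.85
position: [0.529, -0.2994, 0.1576]
ee_rot: [2.874, -1.268, 0.002]
force: [-0.1, -0.2, 0.5]
width: 0.618
```

Run:
```python
from h import *
s=arm.observe();print(s['position'],s['force'],s['width'])
kw=K('wrist')
im=arm.get_image('wrist')
Rt=R.from_rotvec(s['ee_rot']).as_matrix()
for q in ['brush_ferrule','brush_foot']:
  for d in arm.landmark_of('wrist',q):
    P=onz('wrist',d['at'],.175 if 'fer' in q else .01,kw); print(q,d['at'],d['confidence'],P,'tool',Rt.T@(P-s['position'])*1000)
G=s['position']-.019*Rt[:,2]
p=proj('wrist',G,kw); print('grasp px',p)
c=im.copy(); cv2.circle(c,tuple(int(v) for v in p),3,(0,255,0),1)
q=proj('wrist',G+[0,0,.035],kw);cv2.circle(c,tuple(int(v) for v in q),3,(255,0,255),1)
cv2.imwrite('pics/w3.png',c)
```

```text
[ 0.52898416 -0.29943902  0.15760581] [-0.11731599 -0.2090332   0.4562444 ] 0.6175099618720974
brush_ferrule [322.1, 307.1] 0.76 [ 0.52845023 -0.29904415  0.175     ] tool [ -0.63119519   0.1249996  -17.39496433]
brush_foot [324.7, 225.1] 0.58 [ 0.52974934 -0.30094888  0.01      ] tool [  1.45843584   0.4809304  147.60752792]
grasp px [323.40868439 308.35978752]
```

View pics/w3.png

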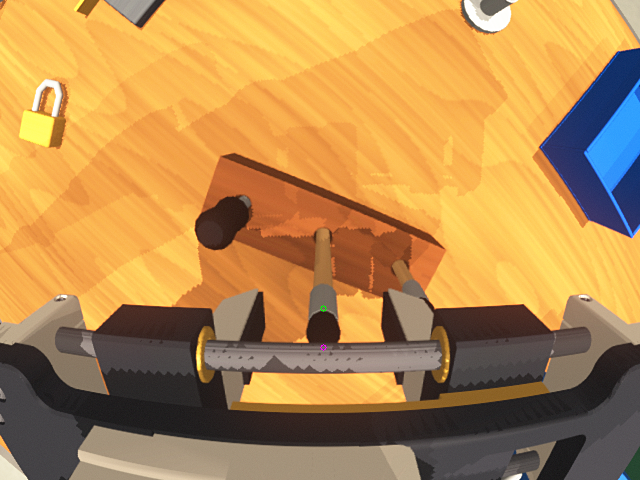

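Brush is centred between the fingers at the ferrule (322,307), close to the grasp point's projection. Closing.

Emit:
jog_arm --commands '[{"translation":[0,0,0],"turn":[0,0,0]},{"translation":[0,0,0],"turn":[0,0,0]},{"translation":[0,0,0],"turn":[0,0,0]},{"translation":[0,0,0],"turn":[0,0,0]},{"translation":[0,0,0],"turn":[0,0,0]},{"translation":[0,0,0],"turn":[0,0,0]},{"translation":[0,0,0],"turn":[0,0,0]},{"translation":[0,0,0],"turn":[0,0,0]}]' --claw 1 --grip_force 25

```text
clock: 3.67
position: [0.529, -0.2986, 0.1564]
ee_rot: [2.875, -1.267, 0.0]
force: [-0.3, 0.8, 0.4]
width: 0.148
```

Emit:
jog_arm --commands '[{"translation":[0,0,-20],"turn":[0,0,0]},{"translation":[0,0,-45],"turn":[0,0,0]},{"translation":[0,0,-80],"turn":[0,0,0]},{"translation":[0,0,-120],"turn":[0,0,0]},{"translation":[0,0,-160],"turn":[0,0,0]},{"translation":[0,0,-185],"turn":[0,0,0]},{"translation":[0,0,-190],"turn":[0,0,0]},{"translation":[0,0,-190],"turn":[0,0,0]}]'

```text
clock: 4.33
position: [0.5297, -0.2987, 0.3484]
ee_rot: [2.875, -1.267, 0.006]
force: [0.0, 0.1, -1.3]
width: 0.145
```

Run:
```python
from h import *
s=arm.observe();Rt=R.from_rotvec(s['ee_rot']).as_matrix();print(s['position'],s['width'],s['force'],s['joints'].round(2),Rt.round(3))
t=np.array([.455,.175,.346]); print(Rt.T@(t-s['position'])*1000)
```

```text
[ 0.5297284  -0.2987236   0.34839115] 0.1450809554735465 [ 0.02173331  0.08654038 -1.27802429] [ 0.56  0.34 -0.2   1.37  0.07  1.43 -0.46] [[ 0.675 -0.738  0.003]
 [-0.738 -0.675 -0.002]
 [ 0.004 -0.001 -1.   ]]
[-400.03976507 -264.5193002     1.35331715]
```

Emit:
jog_arm --commands '[{"translation":[-400,-264,1],"turn":[0,0,0]},{"translation":[-400,-264,1],"turn":[0,0,0]},{"translation":[-400,-264,1],"turn":[0,0,0]},{"translation":[-400,-264,1],"turn":[0,0,0]},{"translation":[-400,-264,1],"turn":[0,0,0]},{"translation":[-400,-264,1],"turn":[0,0,0]},{"translation":[-400,-264,1],"turn":[0,0,0]},{"translation":[-400,-264,1],"turn":[0,0,0]},{"translation":[-400,-264,1],"turn":[0,0,0]},{"translation":[-400,-264,1],"turn":[0,0,0]},{"translation":[-400,-264,1],"turn":[0,0,0]},{"translation":[-400,-264,1],"turn":[0,0,0]}]'

```text
clock: 5.33
position: [0.451, 0.1798, 0.3437]
ee_rot: [2.878, -1.259, -0.005]
force: [0.0, 0.4, 0.3]
width: 0.145
```

Emit:
jog_arm --commands '[{"translation":[0,0,0],"turn":[0,0,0]},{"translation":[0,0,0],"turn":[0,0,0]},{"translation":[0,0,0],"turn":[0,0,0]},{"translation":[0,0,0],"turn":[0,0,0]}]'

```text
clock: 5.67
position: [0.454, 0.1731, 0.3444]
ee_rot: [2.872, -1.27, -0.001]
force: [-0.0, 0.5, -0.7]
width: 0.147
```

Run:
```python
from h import *
s=arm.observe();Rt=R.from_rotvec(s['ee_rot']).as_matrix();print(s['position'],s['width'],s['force'],s['joints'].round(2),s['dq'].round(2))
kw=K('wrist');im=arm.get_image('wrist');cv2.imwrite('pics/w4.png',im);np.savez('w4.npz',a=np.array([kw[0]],dtype=object),f=kw[1],e=kw[2],R=kw[3])
for d in arm.landmark_of('wrist','mug'): print(d['at'],d['confidence'],onz('wrist',d['at'],0,kw))
for d in arm.trace('wrist','mug'): print(d['box'],d['confidence'])
for d in arm.landmark_of('wrist','brush_foot'): print('foot',d['at'],d['confidence'],onz('wrist',d['at'],s['position'][2]-.146,kw))
print('foot exp',proj('wrist',s['position']+Rt[:,2]*.146,kw))
```

```text
[0.45401802 0.17308661 0.34443305] 0.14710722065401263 [-0.02366217  0.47886319 -0.72646206] [-0.03  0.16 -0.52  1.63  0.08  1.37 -1.39] [ 0.01 -0.01 -0.   -0.01 -0.    0.   -0.  ]
[319.6, 146.8] 0.92 [0.49723276 0.21876008 0.        ]
[154.2, 167.7] 0.8 [0.31389416 0.38863436 0.        ]
[233.6, 77.9] 0.71 [0.4916914  0.37670771 0.        ]
[252.6, 219.1] 0.59 [0.35462813 0.22174705 0.        ]
[170.3, 31.3, 98.8, 76.4] 0.92
[202.3, 190.5, 76.8, 98.0] 0.9
[87.0, 140.1, 96.8, 69.3] 0.88
[277.4, 111.8, 85.7, 95.6] 0.81
foot exp [323.10631885 224.98631366]
```

View pics/w4.png

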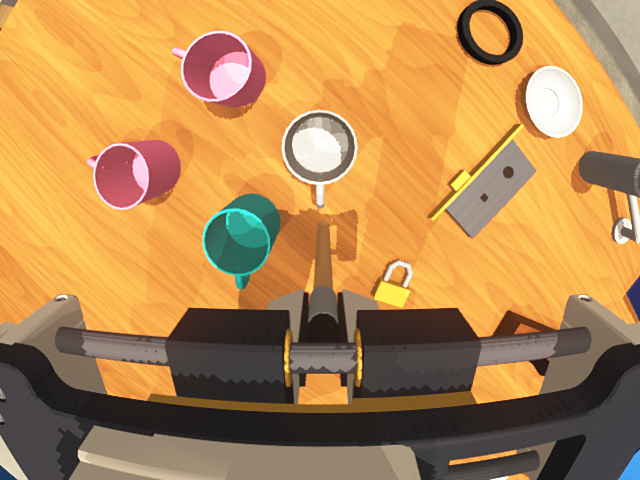

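Wrist: steel mug rim centred at about (319.5,147), handle straight below it, end at (320,204). Brush foot at (323,226), where expected, so it sits straight in the grip.

Run:
```python
from h import *
from scipy.optimize import least_squares
z=np.load('w4.npz',allow_pickle=True);k=(z['a'][0],float(z['f']),z['e'],z['R'])
im=cv2.imread('pics/w4.png');g=cv2.cvtColor(im,cv2.COLOR_BGR2HSV)
c0=np.array([319.5,147.]);c=onz('wrist',c0,.11,k)
# outer rim edge: radial search where bright-grey rim meets saturated wood
pts=[]
for a in np.arange(0,2*np.pi,.1):
    if abs(a-np.pi/2)<.3: continue
    rr=np.arange(28,46,.25); xy=c0+rr[:,None]*[np.cos(a),np.sin(a)]
    s=cv2.remap(g[...,1].astype(np.float32),xy[:,0].astype(np.float32)[None],xy[:,1].astype(np.float32)[None],1)[0]
    i=np.where(s>90)[0]
    if len(i): pts.append(onz('wrist',xy[i[0]],.11,k)[:2])
pts=np.array(pts)
r=least_squares(lambda p:np.hypot(*(pts-p[:2]).T)-p[2],[*c[:2],.042],loss='soft_l1',f_scale=.001)
print('rim fit',r.x,len(pts),np.abs(r.fun).mean()); C=r.x[:2]
for px in [(320,190),(320,204)]:
  for h in (.06,.085,.095):
    q=onz('wrist',px,h,k); print(px,h,np.arctan2(*(q[:2]-C)[::-1]))
s=arm.observe();Rt=R.from_rotvec(s['ee_rot']).as_matrix();print('tool -y az',np.arctan2(-Rt[1,1],-Rt[0,1]))
```

```text
rim fit [0.50012403 0.2210204  0.04204873] 57 0.00014576948838738126
(320, 190) 0.06 -2.391742445522627
(320, 190) 0.085 -2.3873041780060738
(320, 190) 0.095 -2.385341271189658
(320, 204) 0.06 -2.3949799698846834
(320, 204) 0.085 -2.3916710239290992
(320, 204) 0.095 -2.39021539012482
tool -y az 0.7389901494490669
```

Rim fit: centre (0.5001,0.2210), radius 42.0 mm. Handle azimuth is -2.39, so the lean is at 0.75. Computing the tilted approach along the brush axis.

```bash
cat > plan.py <<'E'
from h import *
C=np.array([.5001,.2210]);az=.752;L=np.array([np.cos(az),np.sin(az),0])
def pose(Fu,th,d,dz=0,Lb=.1464):
    th=np.radians(th);ax=L*np.sin(th)+[0,0,np.cos(th)]
    F=np.array([*C,0])+L*Fu+[0,0,.004+.0055*np.sin(th)+dz]
    y=-(L*np.cos(th)-np.array([0,0,np.sin(th)]));z=-ax;x=np.cross(y,z)
    return F+ax*(d+Lb),np.c_[x,y,z]
def rel(P,M,s=None):
    s=s or arm.observe();Rt=R.from_rotvec(s['ee_rot']).as_matrix()
    return (Rt.T@(P-s['position'])*1000).round(1),R.from_matrix(Rt.T@M).as_rotvec().round(4)
E
python3 - <<'E'
from plan import *
print(arm.observe()['clock'],rel(*pose(-.031,29,.15)),pose(-.031,29,.15)[0])
E
```

```text
5.8667 (array([  -5.3, -178.4,   79.3]), array([-0.5059,  0.0031, -0.0128])) [0.58240576 0.2979838  0.26590373]
```

Emit:
jog_arm --commands '[{"translation":[-1,-40,0],"turn":[-0.1,0,-0.003]},{"translation":[-2,-78,8],"turn":[-0.2,0,-0.005]},{"translation":[-3,-115,25],"turn":[-0.3,0.001,-0.008]},{"translation":[-4,-150,45],"turn":[-0.4,0.002,-0.01]},{"translation":[-5,-175,70],"turn":[-0.5,0.003,-0.013]},{"translation":[-5,-178,79],"turn":[-0.506,0.003,-0.013]},{"translation":[-5,-178,79],"turn":[-0.506,0.003,-0.013]},{"translation":[-5,-178,79],"turn":[-0.506,0.003,-0.013]},{"translation":[-5,-178,79],"turn":[-0.506,0.003,-0.013]},{"translation":[-5,-178,79],"turn":[-0.506,0.003,-0.013]}]'

```text
clock: 6.7
position: [0.5824, 0.2975, 0.2694]
ee_rot: [2.448, -1.062, -0.271]
force: [-0.5, -0.4, 0.0]
width: 0.148
```

Run:
```python
from plan import *
s=arm.observe();print(s['clock'],s['joints'].round(2),s['force'],s['width'])
for d in (.15,.11,.02,.004,0): print(d,rel(*pose(-.031,29,d)))
kw=K('wrist');im=arm.get_image('wrist')
Rt=R.from_rotvec(s['ee_rot']).as_matrix();F=s['position']+Rt[:,2]*.1464
ks=K('scene');sc=arm.get_image('scene')
for n,i,k in (('wrist',im,kw),('scene',sc,ks)):
    p=proj(n,F,k);print(n,p);cv2.circle(i,tuple(int(v) for v in p),4,(0,255,0),1)
cv2.imwrite('pics/w5.png',np.hstack([im[60:400,150:490],cv2.resize(sc[150:320,360:530],(340,340))]))
```

```text
6.7 [-0.51  0.83 -0.23  0.83  0.21  2.   -1.49] [-0.4869346  -0.42271366  0.04496731] 0.14804007376309314
0.15 (array([-0.3, -1.9,  2.9]), array([-0.0049, -0.0005, -0.0003]))
0.11 (array([-0.4, -1.7, 42.9]), array([-0.0049, -0.0005, -0.0003]))
0.02 (array([ -0.4,  -1.3, 132.9]), array([-0.0049, -0.0005, -0.0003]))
0.004 (array([ -0.4,  -1.2, 148.9]), array([-0.0049, -0.0005, -0.0003]))
0 (array([ -0.4,  -1.2, 152.9]), array([-0.0049, -0.0005, -0.0003]))
wrist [323.11972742 224.56314085]
scene [447.78132712 268.55926176]
```

View pics/w5.png

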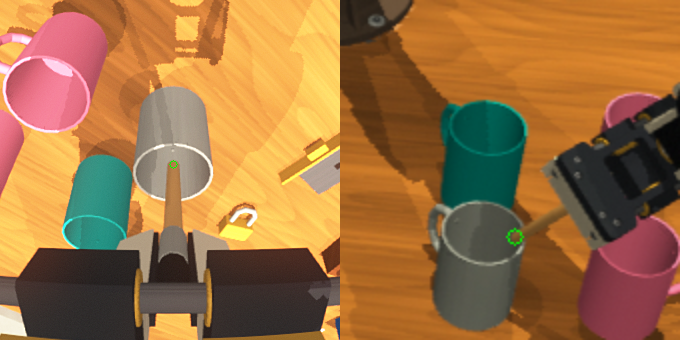

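Foot (green ring) is over the mug's mouth and in the handle plane in both views. Joint 6 is near its 2.0 limit; lowering should relieve it, so I go down in steps and check.

Emit:
jog_arm --commands '[{"translation":[0,-2,10],"turn":[0,0,0]},{"translation":[0,-2,30],"turn":[0,0,0]},{"translation":[0,-2,50],"turn":[0,0,0]},{"translation":[0,-2,60],"turn":[0,0,0]},{"translation":[0,-2,60],"turn":[0,0,0]}]'

```text
clock: 7.22
position: [0.5611, 0.2779, 0.2133]
ee_rot: [2.444, -1.06, -0.274]
force: [-0.2, -0.8, -0.4]
width: 0.144
```

Run:
```python
from plan import *
s=arm.observe();print(s['clock'],s['joints'].round(4),s['force'],s['width'])
for d in (.02,.004,0): print(d,rel(*pose(-.031,29,d)))
```

```text
7.2167 [-0.4846  0.8004 -0.2409  1.031   0.2051  1.8345 -1.515 ] [-0.24781973 -0.78252687 -0.40728398] 0.14412753181320775
0.02 (array([-0.1, -0.1, 69.8]), array([ 0.0005, -0.0002,  0.0004]))
0.004 (array([-0.1, -0.2, 85.8]), array([ 0.0005, -0.0002,  0.0004]))
0 (array([-0.1, -0.2, 89.8]), array([ 0.0005, -0.0002,  0.0004]))
```

q6 is falling (1.83) and tracking is good. Lower to about 6 mm short, then measure.

Emit:
jog_arm --commands '[{"translation":[0,0,20],"turn":[0,0,0]},{"translation":[0,0,40],"turn":[0,0,0]},{"translation":[0,0,60],"turn":[0,0,0]},{"translation":[0,0,75],"turn":[0,0,0]},{"translation":[0,0,83],"turn":[0,0,0]},{"translation":[0,0,83],"turn":[0,0,0]},{"translation":[0,0,83],"turn":[0,0,0]}]'

```text
clock: 7.8
position: [0.5332, 0.2527, 0.1417]
ee_rot: [2.446, -1.059, -0.273]
force: [-0.4, -1.6, 0.0]
width: 0.142
```

Run:
```python
from plan import *
s=arm.observe();print(s['clock'],s['joints'].round(3),s['force'],s['width'])
for d in (.004,0): print(d,rel(*pose(-.031,29,d)))
```

```text
7.8 [-0.454  0.783 -0.253  1.248  0.213  1.639 -1.54 ] [-0.3860648  -1.58737045  0.03907772] 0.14198286302933077
0.004 (array([0.5, 1.7, 4.9]), array([-0.0019, -0.0006,  0.0013]))
0 (array([0.5, 1.7, 8.9]), array([-0.0019, -0.0006,  0.0013]))
```

Emit:
jog_arm --commands '[{"translation":[0,1,2],"turn":[0,0,0]},{"translation":[0,1,4],"turn":[0,0,0]},{"translation":[0,1,5.5],"turn":[0,0,0]},{"translation":[0,1,6],"turn":[0,0,0]},{"translation":[0,1,6],"turn":[0,0,0]},{"translation":[0,1,6],"turn":[0,0,0]}]'

```text
clock: 8.3
position: [0.5298, 0.25, 0.1355]
ee_rot: [2.445, -1.058, -0.274]
force: [-0.1, 0.4, 0.1]
width: 0.145
```

Emit:
jog_arm --commands '[{"translation":[0,0,0.5],"turn":[0,0,0]},{"translation":[0,0,1],"turn":[0,0,0]},{"translation":[0,0,1],"turn":[0,0,0]}]'

```text
clock: 8.55
position: [0.5294, 0.2495, 0.1345]
ee_rot: [2.445, -1.058, -0.274]
force: [-1.1, 0.5, -0.3]
width: 0.148
```

Emit:
jog_arm --commands '[{"translation":[0,0,0.5],"turn":[0,0,0]},{"translation":[0,0,1],"turn":[0,0,0]},{"translation":[0,0,1],"turn":[0,0,0]}]'

```text
clock: 8.8
position: [0.5292, 0.2493, 0.1338]
ee_rot: [2.445, -1.058, -0.274]
force: [0.9, 0.2, 2.5]
width: 0.145
```

Run:
```python
from plan import *
s=arm.observe();print(s['clock'],s['joints'].round(3),s['force'],s['width'],s['ft_torque'])
for d in (0,-.002): print(d,rel(*pose(-.031,29,d)))
```

```text
8.8 [-0.451  0.782 -0.254  1.271  0.214  1.618 -1.542] [0.86563077 0.19779017 2.47493995] 0.1447443804345083 [ 0.45297372 -0.50682344  0.00879496]
0 (array([ 0.9,  1. , -0.5]), array([-0.0006, -0.0007,  0.0019]))
-0.002 (array([0.9, 1. , 1.5]), array([-0.0006, -0.0007,  0.0019]))
```

Contact with the floor felt (Fz 2.5 N) at the computed depth. Now lean about the foot onto the rim.

Run:
```python
from plan import *
for a in (31,31.5,32): print(a,rel(*pose(-.030,a,0.0003)))
```

```text
31 (array([ 0.9, -5. , -1.3]), array([-0.0355, -0.0008,  0.0019]))
31.5 (array([ 0.9, -6.2, -1.3]), array([-0.0442, -0.0008,  0.0019]))
32 (array([ 0.9, -7.5, -1.3]), array([-0.0529, -0.0008,  0.0019]))
```

Emit:
jog_arm --commands '[{"translation":[0.5,-2,-0.5],"turn":[-0.015,0,0]},{"translation":[0.9,-4,-1],"turn":[-0.03,0,0.001]},{"translation":[0.9,-6,-1.2],"turn":[-0.044,0,0.002]},{"translation":[0.9,-6,-1.2],"turn":[-0.044,0,0.002]},{"translation":[0.9,-6,-1.2],"turn":[-0.044,0,0.002]}]'

```text
clock: 9.22
position: [0.5337, 0.2527, 0.1311]
ee_rot: [2.404, -1.042, -0.295]
force: [-1.5, -0.7, -0.5]
width: 0.147
```

Run:
```python
from plan import *
s=arm.observe();print(s['clock'],s['force'],s['width'],s['ft_torque'])
print(rel(*pose(-.030,31.5,0)))
im=arm.get_image('wrist');sc=arm.get_image('scene')
cv2.imwrite('pics/w6.png',np.hstack([im[60:400,150:490],cv2.resize(sc[180:350,350:520],(340,340),interpolation=cv2.INTER_CUBIC)]))
```

```text
9.2167 [-1.54131245 -0.68823172 -0.49662702] 0.14702030617568215 [ 0.30545316 -0.46759101 -0.05423733]
(array([ 0.2,  0.1, -0.7]), array([ 0.0019, -0.0005,  0.0002]))
```

View pics/w6.png

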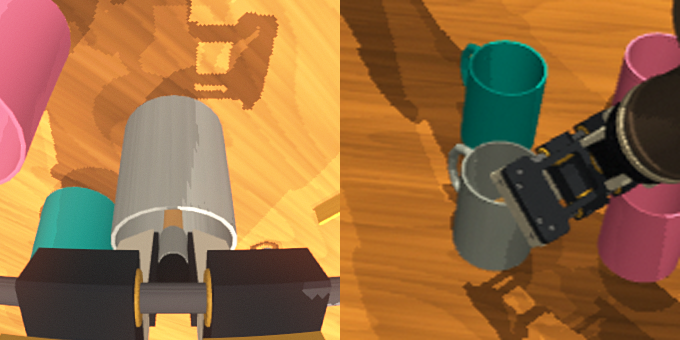

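The brush crosses the rim at (172,208) in the crop, in the middle of the near arc opposite the handle. The hand feels a light push-back of about 1.7 N, so it is touching the rim. Releasing.

Emit:
jog_arm --commands '[{"translation":[0,0,0],"turn":[0,0,0]},{"translation":[0,0,0],"turn":[0,0,0]},{"translation":[0,0,0],"turn":[0,0,0]},{"translation":[0,0,0],"turn":[0,0,0]},{"translation":[0,0,0],"turn":[0,0,0]},{"translation":[0,0,0],"turn":[0,0,0]}]' --claw 0.4

```text
clock: 9.82
position: [0.5339, 0.2525, 0.132]
ee_rot: [2.405, -1.044, -0.293]
force: [-0.1, -0.6, 0.2]
width: 0.299
```

Emit:
jog_arm --commands '[{"translation":[0,0,-6],"turn":[0,0,0]},{"translation":[0,0,-20],"turn":[0,0,0]},{"translation":[0,0,-40],"turn":[0,0,0]},{"translation":[0,0,-65],"turn":[0,0,0]},{"translation":[0,0,-90],"turn":[0,0,0]},{"translation":[0,0,-110],"turn":[0,0,0]},{"translation":[0,0,-110],"turn":[0,0,0]}]'

```text
clock: 10.4
position: [0.5774, 0.2941, 0.229]
ee_rot: [2.41, -1.045, -0.291]
force: [0.6, 0.4, 0.3]
width: 0.3
```

Run:
```python
from plan import *
s=arm.observe();print(s['clock'],s['joints'].round(3),s['force'],s['width'])
im=arm.get_image('wrist');sc=arm.get_image('scene');tp=arm.get_image('top')
cv2.imwrite('pics/w7.png',np.hstack([cv2.resize(i,(260,340),interpolation=cv2.INTER_CUBIC) for i in (im[60:400,190:450],sc[180:350,360:490],tp[160:330,190:320])]))
```

```text
10.4 [-0.517  0.867 -0.217  0.875  0.206  1.957 -1.499] [0.55046845 0.41820992 0.30065137] 0.2995173379492385
```

View pics/w7.png

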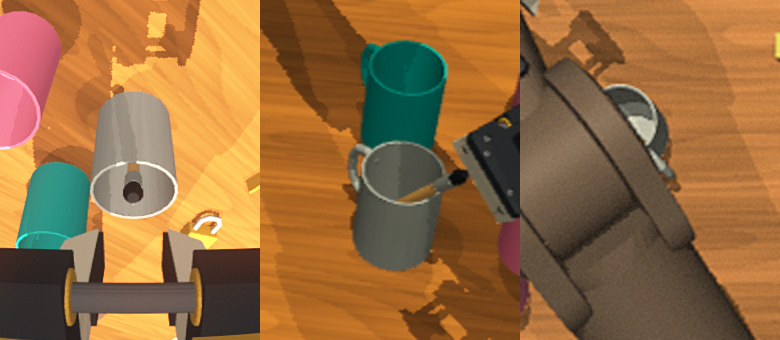

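Run:
```python
from plan import *
k=K('scene')
for Fu,a in ((-.03,31.5),(-.034,33)):
  for daz in (-.15,0,.15):
    t=np.radians(a);l=np.array([np.cos(az+daz),np.sin(az+daz),0]);P=np.array([*C,.007])+L*Fu
    # foot fixed; rim contact rotated
    rim=np.array([*C,.11])+l*.036; ax=(rim-P)/np.linalg.norm(rim-P); print(a,daz,proj('scene',P+.19*ax,k).round(1))
arm.get_image('scene')
for q in ('brush_ferrule','mug'): print([(d['at'],round(d['confidence'],2)) for d in arm.landmark_of('scene',q)][:4])
ms=[d['region'] for d in arm.trace('scene','mug') if d['region'][295,428]]
t=np.radians(32);print('ferrule exp',proj('scene',np.array([*C,.007])-L*.031+.165*(L*np.sin(t)+[0,0,np.cos(t)]),k), 'mug exp',proj('scene',(*C,0),k))
print(arm.observe()['clock'])
```

```text
31.5 -0.15 [457.3 271.6]
31.5 0 [460.9 269.8]
31.5 0.15 [464.  267.6]
33 -0.15 [457.3 272.6]
33 0 [460.8 270.9]
33 0.15 [463.8 268.7]
[([453.0, 272.2], 0.56)]
[([426.3, 298.2], 0.93), ([499.6, 306.1], 0.88), ([428.1, 247.7], 0.88), ([503.4, 245.7], 0.78)]
ferrule exp [453.48530027 271.21387251] mug exp [425.85192983 298.65012997]
10.75
```

The ferrule and mug are within about 1 px of where a brush leaning opposite the handle would put them, and the hand is clear. Handing in.

```bash
python3 -c "
from cell import arm
print(arm.sign_off())"
```

```text
the job is handed in; nothing more can be done
None
```

The long brush now stands in the steel mug, handle end down, leaning on the rim opposite the mug's handle. I handed the job in at about 10.8 s; sign-off gives no verdict.

**What I did:** I gripped the brush by the ferrule, lifted it out of the block and tilted it about 29°. I lowered it along its own axis until the foot touched the mug floor (about 2.5 N). I then leaned it to about 31.5° until it pressed lightly on the rim (about 1.7 N), released it and backed away.

**Last checks:**
- **Brush:** the wrist and scene pictures show it leaning opposite the handle. In the scene view the ferrule was at (453,272) against an expected (453.5,271.2).
- **Mug:** it stands upright where it was, found at (426,298) against an expected (426,299).
- **Hand:** it is about 110 mm away, touching nothing; the force reading is under 1 N.

**What failed or disagreed:**
- **Refused calls:** two move calls were refused because the rows lacked a "turn" entry. Nothing moved.
- **Missed mug:** the network missed the steel mug once in the top view, so I took the mug's pose from the wrist rim fit.
- **Joint 6:** it briefly read 2.00, its upper limit, at the tilted hover. I only checked it to two decimals there. It was 1.96 after I backed away.
- **Blocked view:** the arm hid much of the mug in the final top picture, so that check rests on the wrist and scene views.

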